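# Lock the shearing head's cutter and hold the depth gauge on its measuring spot

## Robot

A 6-joint arm with a two-finger parallel gripper is mounted at the origin on the work surface. World frame = base frame: x ahead of the robot, y to its left, z up, the work surface at z = 0. Lengths are in m, angles in rad, forces in N, time in s.
With the tool pointing down it reaches from about 0.375 to 0.9 m from the base axis. Payload 3.1 kg.
Tool frame: the origin (TCP) lies between the finger pads; the fingertips stand 22 mm ahead of it and the grasp point (between the pads) lies 3 mm ahead of it; z points along the fingers, y is the line along which they close (so a half turn about z gives the same grasp; the last joint's range is limited). The gripper opens to 87 mm and grips with 3 to 60 N. Pads are 19 mm wide; open, the fingers measure 117 mm over their backs; the gripper's body (75 mm by 190 mm) begins 51 mm behind the grasp point.
Start: joints at [0.979, 0.527, 1.433, -0, 1.181, -0.178], TCP at [0.251, 0.572, 0.245] pointing down, gripper open.
Joint ranges: [-3.08, 3.08], [-0.75, 2.2], [0.22, 2.44], [-1.43, 4.57], [0, 2.65], [-2.85, 2.85]. Speed limits (rad/s): [2.79, 2.79, 3.14, 3.14, 3.14, 3.14].

## Interface

Orientations are given as a unit quaternion [x, y, z, w].
In Python, from rig import robot gives the robot as it stands.
- The arm moves only by the tool move_arm, never from a script. Its argument "series" is text: rows parted by semicolons, each of 6 numbers parted by spaces: the shift along the tool's x, y, z in mm, then the turn, a rotation vector about the tool's x, y, z in degrees. In form: dx dy dz ax ay az; .... A call has 1 to 8 rows; each row is the pose to reach, as a shift and turn from the pose commanded when the call began, along the tool's axes at that moment; what a row does not reach only later rows make up. A row lasts 1/12 s, in which the tool goes at most 41.7 mm and 7.16 degrees, less where a joint would pass 70% of its speed; a pose out of reach is approached as far as the arm can. A call with a gripper value outside its range is refused whole. "jaw" is the opening, from 0 (shut) to 1 (fully open), set as the call begins (left out, the last holds). The fingers move at their own pace and stop on an object; "newtons" is the grip in N (left out, the last holds). Time passes only in rows, so rows that repeat a pose let the fingers close. It gives the time, the measured TCP pose, the force, the opening and the grip force at its end, in the units of the state.
- robot.get_obs(): the state, without advancing time (a new reading comes with each control period).
- robot.camera(name): name is "scene" or "side" or "wrist"; returns a dict with "img" (420x560x3 uint8, red, green, blue), "mtx" (3x3 intrinsics, pixels), "distortion" ([k1, k2, p1, p2, k3] as OpenCV has them; the pictures are not rectified), "world_to_cam" (4x4, takes a point from world to camera coordinates). Camera axes: x right, y down, z forward; pixel columns grow to the right and rows downward; lengths in m; the calibration is good to about 2 mm. A picture is of the moment at which its call begins. There is no depth.
- robot.hand_in(): hands the job in; it is judged then, once.
Trained networks look in a picture, given as the dict that the camera call returned (one of the last four; its "shot" number tells which), for a name from the list of things; names that differ only in an ending like _2 or _b are one class to them, and where a whole thing is asked for, a point or a joint stands for the part that bears it (a point fixed in the world has none). Each returns a list of dicts, best first, with "p" (0 to 1); they miss things now and then, are a little off and sometimes report something else, mostly with a low value. They report only what shows in the picture. A call takes as long as a camera call. They do not tell look-alikes from the thing itself.
- robot.search_frame(picture, thing): "xyz" ([x, y, z] in m, in world coordinates, good to about 4 mm: the middle of the surface that is visible of it).
- robot.tip_of(picture, thing): "xyz" ([x, y, z] in m, in world coordinates, good to about 4 mm: a listed point, or the origin of a listed thing).
The state is a dict: "time": time; "q": joint angles; "joint_velocities": joint speeds; "joint_torque": joint torques, N m; "position": TCP position; "tool_rot": TCP orientation; "ft_force": force on the tool from outside, world axes, zero at the start; "moment": the same for the moment, N m; "grip_width": finger opening in m; "grip_force": force on a finger pad.
Only numpy, scipy, OpenCV 4.12 (cv2) and the standard library are available. Lean on these libraries where they do the work, as an engineer would, in place of code of your own. Each camera call takes 0.05 s, during which the arm holds its last target. There are 200 camera calls.

## Task

First slide the cutter lock on top of the carpet-shearing head fully home, to the end stop nearest the black ribbed handle tube. Then take the depth gauge out of its wooden stand and hold it upright with its tip inside the ring on the ringed measuring pad (not the plain pad), pressing gently so that the sprung plunger is about half-way in. Finish while still holding it there, and leave everything else where it lies.

Things in the scene. Friction and masses are not known exactly. Their poses are not given: they have to be found in the camera images.
- head: carpet-shearing head, fixed: aluminium block 96 (x) by 210 (y), flat top 60 mm above the table, on a steel foot plate 120 by 230; steel cutter roller along its -x side (out to x = -73); black ribbed handle tube, 45 across, leaves its +y end and reaches y = 360. Origin: table level under the block's centre; z up, y along the block to the tube. Flat screw heads on top, 3 high, are only looks
- spot (a point): measuring spot: centre of the dark ring (inner diameter 16, outer 21) on the ringed pad, 64 mm above the table, at x = -22, y = -72 of the head. Pad: steel disc 28 across, 4 high, near the head's end away from the tube. A like but plain pad lies 46 mm to its +x side. Axes as head
- lock (a joint): travel of the cutter lock in m: 0 at the end stop away from the tube, 0.040 at the end stop nearest the tube (locked); it slides along the head's +y, rubs with about 2.5 N and stays where it is left. It starts between 0 and 0.012
- lock_grip (a point): centre of the top face of the lock's upright dark steel grip: 16 (head's x) by 18 (head's y), 26 tall, standing on the head's top; this point is 86.5 mm above the table; axes as head. It moves with the lock on the head's line x = 0, from y = 20 to y = 60. Flat end-stop strips, 3 high, lie across its track
- gauge: depth gauge, about 160 g, upright in its stand: grey square body 26 by 26 (from 6 to 76 above the origin), small display on its -x side; below it a round steel collar 40 across, 6 thick, then a stem 12 across, 26 long, then the plunger. Origin: centre of the collar's underside, 60 mm above the table in the stand (collar rests on the stand's top); z up, x and y square to the body's sides
- gauge_tip (a point): lowest point of the plunger (6 across, ball end, free in the stand): on the gauge's axis, 44 mm below gauge when the plunger is out (18 below the stem), 32 mm below when fully in; axes as gauge
- plunger (a joint): how far the plunger is pushed in, in m: 0 fully out, 0.012 fully in. It is sprung: it yields from about 0.7 N, 350 N/m more, about 2.8 N half-way in and 4.9 N at the end of its travel
- stand: dark wooden block 64 by 64 by 60 tall, fixed to the table, with an upright hole 19 across and 52 deep in the middle of its top; origin under its centre
- jar: closed amber glass jar with a steel cap, 60 across, 70 tall; bystander; origin under its centre
- screwdriver: screwdriver with a dark wooden handle, 200 long, lying; bystander; origin under its middle
- wrench: steel wrench, 180 long, lying; bystander; origin under its middle
- brush: flat brush with a dark wooden handle, 200 long, lying; bystander; origin under its middle
- mug: white mug with a handle, 76 across, 85 tall; bystander; origin under its centre
- tape: grey round tape-measure case, 64 across, 30 tall; bystander; origin under its centre
- comb: carpet comb: wooden handle and steel teeth, about 200 long, lying; bystander; origin under the steel plate
Mind the look-alikes: they are no part of the job. What is shaped like the gauge but green is not meant. Of the things shaped like the stand, the wooden one is meant.

How it is judged:
On the way, in this order (a step that is already met when the one before it is completed fails the run):
1. the cutter lock is at the end stop nearest the tube (within 4 mm) (value of joint lock above 0.036 m), for 0.2 s.
2. the gauge is lifted out of its stand in the fingers (z of gauge in the frame of stand above 0.08 m and contact force between the fingers and gauge above 0.5 N), for 0.2 s.
At the end, for the whole second after the job is handed in: The lock is within 4 mm of the end stop nearest the tube. The gauge is held still in the fingers, within 8 degrees of upright and clear of its stand, its tip within 8 mm of the centre of the ring, its plunger 2 to 10.5 mm in and pressing on the head with 0.7 to 7 N (value of joint lock above 0.036 m and distance between gauge_tip and spot below 0.008 m and angle between gauge's own z axis and vertical below 0.14 rad and value of joint plunger between 0.002 and 0.0105 m and contact force between gauge and head between 0.7 and 7 N and contact force between the fingers and gauge above 0.5 N and contact force between gauge and stand below 0.05 N and linear speed of gauge below 0.02 m/s); the arm keeps its last pose, push and grip.
It fails at once if the gauge touches the head before the cutter is locked (contact force between gauge and head above 0.3 N and value of joint lock below 0.034 m).
It fails at once if the gauge is pressed on the head with more than 15 N (contact force between gauge and head above 15 N).
It fails at once if a bystander is moved by more than 30 mm (distance of any of jar, screwdriver, wrench, brush, mug, tape, comb from where it was at the start of the episode above 0.03 m).
It also fails if it takes over 48 s, if anything falls off the work surface, if the arm or the gripper's body presses on something with over 40 N, if the wrist force passes 120 N, or if a joint passes its speed limit or range.

## Working session

There is one attempt and no reset: what is moved stays moved. The work goes in short steps, Python scripts to look and compute and a tool call to move; the robot and the scene stay as the last step left them, time stands still between calls to the robot, and variables do not carry over. Pictures are saved under pics/ and viewed, at most 10 in all, crops included, and the job is handed in when it is done.

Besides the shell and the picture viewer there is one more tool, called by a JSON object that holds its "op" and its "data". move_arm: Moves the arm, as the interface text tells. Its arguments: {"type":"object","properties":{"series":{"type":"string"},"jaw":{"type":"number"},"newtons":{"type":"number"}},"required":["series"]}

```bash
mkdir -p pics; ls; cat > h.py <<'E'
import numpy as np, cv2
from scipy.spatial.transform import Rotation as R
from rig import robot
def save(c,n): cv2.imwrite('pics/'+n,c['img'][:,:,::-1])
def px(c,p):
    T=c['world_to_cam']; r,_=cv2.Rodrigues(T[:3,:3])
    return cv2.projectPoints(np.array(p,float).reshape(-1,1,3),r,T[:3,3],c['mtx'],np.array(c['distortion']))[0].reshape(-1,2)
def ray(c,uv,z):
    T=c['world_to_cam']; u=cv2.undistortPoints(np.array(uv,float).reshape(-1,1,2),c['mtx'],np.array(c['distortion'])).reshape(-1,2)
    d=np.c_[u,np.ones(len(u))]@T[:3,:3]; o=-T[:3,:3].T@T[:3,3]
    return o+d*((z-o[2])/d[:,2])[:,None]
def tool(p,yaw_vec=None):
    o=robot.get_obs(); return R.from_quat(o['tool_rot']).inv().apply(np.array(p)-o['position'])*1000
E
cat > a.py <<'E'
from h import *
np.set_printoptions(precision=3,suppress=True)
C={n:robot.camera(n) for n in('scene','side')}
for n,c in C.items():
    save(c,n+'1.png')
    for t in 'head spot lock_grip gauge gauge_tip stand'.split():
        for d in robot.tip_of(c,t)[:4]: print(n,t,round(d['p'],2),np.array(d['xyz']),px(c,d['xyz'])[0].round())
print(robot.get_obs())
E
python3 a.py
```

```text
pics
scene head 0.63 [ 0.597  0.036 -0.004] [323. 233.]
scene lock_grip 0.69 [ 0.376  0.055 -0.   ] [295. 185.]
scene lock_grip 0.5 [0.589 0.057 0.087] [331. 203.]
scene gauge 0.84 [ 0.556 -0.323  0.043] [185. 245.]
scene gauge 0.82 [ 0.597 -0.232  0.061] [225. 241.]
scene gauge 0.79 [ 0.504 -0.177  0.044] [235. 217.]
scene stand 0.87 [ 0.68  -0.381  0.003] [174. 300.]
side head 0.64 [0.601 0.034 0.001] [291. 205.]
side spot 0.66 [ 0.596 -0.04   0.059] [298. 205.]
side lock_grip 0.63 [0.59  0.058 0.089] [286. 180.]
side lock_grip 0.49 [ 0.782  0.063 -0.   ] [337. 190.]
side gauge 0.71 [ 0.595 -0.227  0.059] [320. 243.]
side gauge 0.64 [ 0.555 -0.324  0.046] [319. 271.]
side gauge 0.51 [ 0.507 -0.181  0.044] [286. 243.]
side stand 0.93 [ 0.597 -0.225  0.006] [319. 255.]
side stand 0.89 [ 0.679 -0.38   0.004] [366. 286.]
side stand 0.67 [ 0.599 -0.038  0.06 ] [299. 204.]
{'time': 0.7, 'q': array([ 0.978,  0.527,  1.433, -0.   ,  1.181, -0.178]), 'joint_velocities': array([-0.001, -0.   , -0.001, -0.002,  0.   ,  0.001]), 'joint_torque': array([ -0.   , -43.987, -17.695,   0.063,   0.05 ,  -0.   ]), 'position': array([0.251, 0.572, 0.245]), 'tool_rot': array([0.205, 0.979, 0.   , 0.   ]), 'ft_force': array([-0.271,  0.544, -0.955]), 'moment': array([0.028, 0.013, 0.065]), 'grip_force': 0.0, 'grip_width': 0.0872935143487177}
```

View pics/scene1.png

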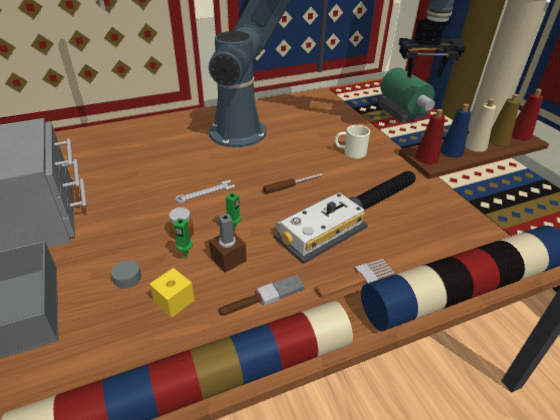

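View pics/side1.png

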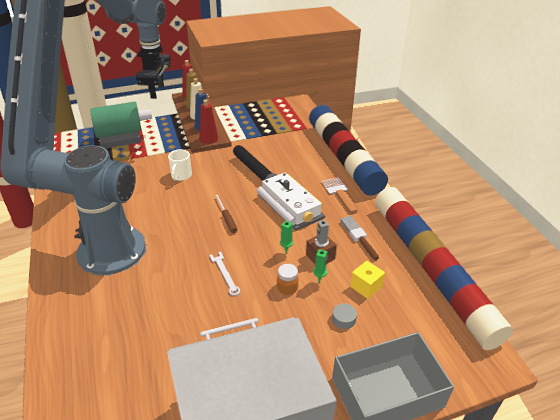

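Scene picture: the grey gauge stands in the dark wooden stand at (227,240). Look-alikes are the green gauges at (234,207) and (184,238) and a yellow stand at (172,292). The head is at (322,222), with its tube running to (412,180). I choose the grey gauge and the wooden stand. Next I'll measure the head's yaw and crop both things closely.

```bash
cat > b.py <<'E'
from h import *
np.set_printoptions(precision=3,suppress=True)
c=robot.camera('scene'); s=robot.camera('side')
print(ray(c,[[411,179]],.04),ray(s,[[238,151]],.04))
a=cv2.resize(c['img'][170:280,160:380],(800,400),interpolation=3);b=cv2.resize(s['img'][140:260,230:350],None,fx=1.6,fy=1.6) 
cv2.imwrite('pics/crop1.png',a[:,:,::-1])
print(tool([.58,0,.36]))
E
python3 b.py
```

```text
[[0.524 0.365 0.04 ]] [[0.502 0.355 0.04 ]]
[-531.07  -391.782 -115.423]
```

View pics/crop1.png

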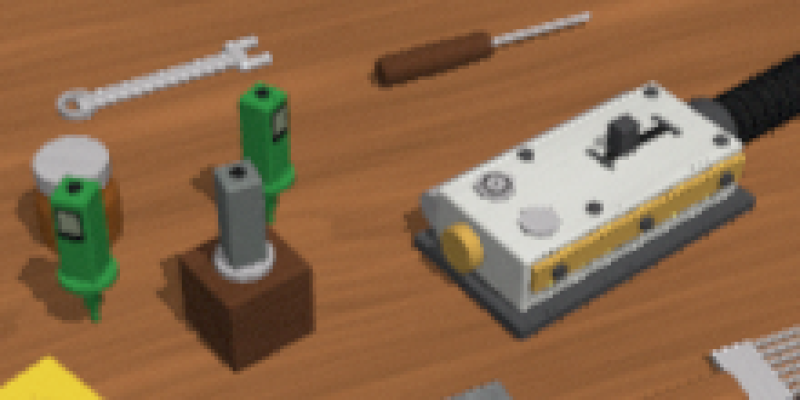

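The crop shows the grey gauge with its white collar in the dark wooden block at crop (243,210). The ringed pad is at (493,184), the plain pad at (538,222) and the lock at (622,133). Head yaw is about 15°. I'll move to look from above.

{"op": "move_arm", "data": {"series": "-260 -190 -55 0 0 -38;-260 -190 -55 0 0 -38;-260 -190 -55 0 0 -38;-260 -190 -55 0 0 -38;-260 -190 -55 0 0 -38;-260 -190 -55 0 0 -38;-260 -190 -55 0 0 -38;-260 -190 -55 0 0 -38"}}

```text
time: 1.47
position: [0.4109, 0.2966, 0.2992]
tool_rot: [-0.125, 0.992, 0.0, 0.0]
ft_force: [0.4, 0.1, -0.7]
grip_width: 0.0872
grip_force: 0.0
```

```bash
python3 -c "
from h import *
print(tool([.58,-.02,.36]),robot.get_obs()['q'])"
```

```text
[ -85.54855966 -348.59304669  -60.7576353 ] [ 4.04411876e-01  3.00945598e-01  1.65558863e+00 -7.84764820e-06
  1.18444925e+00 -1.41639566e+00]
```

{"op": "move_arm", "data": {"series": "-80 -320 -60 0 0 0;-80 -320 -60 0 0 0;-80 -320 -60 0 0 0;-80 -320 -60 0 0 0;-80 -320 -60 0 0 0;-80 -320 -60 0 0 0;-80 -320 -60 0 0 0;-80 -320 -60 0 0 0"}}

```text
time: 2.13
position: [0.5665, 0.0076, 0.3589]
tool_rot: [-0.124, 0.992, 0.0, 0.0]
ft_force: [0.4, 0.3, -0.1]
grip_width: 0.087
grip_force: 0.0
```

```bash
cat > c.py <<'E'
from h import *
np.set_printoptions(precision=3,suppress=True)
c=robot.camera('wrist'); save(c,'w1.png')
for t in 'head spot lock_grip gauge stand'.split():
    for d in robot.tip_of(c,t)[:4]: print(t,round(d['p'],2),np.array(d['xyz']),px(c,d['xyz'])[0].round())
o=robot.get_obs();print(o['position'],o['q'])
E
python3 c.py
```

```text
head 0.67 [ 0.599  0.033 -0.005] [290. 189.]
spot 0.72 [ 0.594 -0.039  0.065] [238. 183.]
lock_grip 0.8 [0.588 0.059 0.087] [315. 201.]
gauge 0.83 [ 0.508 -0.18   0.046] [147.  89.]
gauge 0.72 [ 0.556 -0.329  0.045] [30. 99.]
gauge 0.61 [ 0.601 -0.229  0.061] [ 94. 152.]
gauge 0.43 [0.587 0.056 0.087] [313. 199.]
stand 0.94 [ 0.679 -0.38  -0.001] [ 12. 174.]
stand 0.72 [ 0.598 -0.229  0.002] [115. 145.]
[0.565 0.01  0.358] [-0.18   0.334  1.433  0.001  1.376 -2.   ]
```

View pics/w1.png

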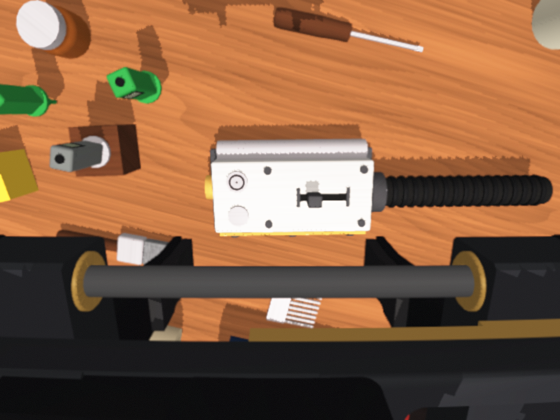

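The wrist view shows the ring at (237,182), the plain pad at (237,215), the lock grip's top near (316,201) with its end strips at about 299 and 348, and the gauge top at (63,157). The tool is nearly aligned with the head.

```bash
cat > d.py <<'E'
from h import *
np.set_printoptions(precision=4,suppress=True)
c=robot.camera('wrist')
e=ray(c,[[217,234],[371,232]],.06); d=e[1]-e[0]; print('yaw edge',np.degrees(np.arctan2(-d[0],d[1])),np.linalg.norm(d))
w=ray(c,[[237,182]],.064)[0]; g=ray(c,[[315,201]],.0865)[0]; p=ray(c,[[237,215]],.064)[0]
print('spot',w,'grip',g,'pad',p)
o=robot.get_obs(); Rm=R.from_quat(o['tool_rot']); print('tool yaw',np.degrees(np.arctan2(-Rm.as_matrix()[0,1],Rm.as_matrix()[1,1])))
a=np.radians(np.degrees(np.arctan2(-d[0],d[1]))); hx=np.array([np.cos(a),np.sin(a),0]);hy=np.array([-np.sin(a),np.cos(a),0])
print('grip-spot in head',(g-w)@hx,(g-w)@hy,'pad',(p-w)@hx,(p-w)@hy)
print('tool shift to grip z.083',tool([g[0],g[1],.083]), Rm.as_matrix())
E
python3 d.py
```

```text
yaw edge 15.14340142079394 0.20740237473506012
spot [ 0.5912 -0.0376  0.064 ] grip [0.5857 0.0623 0.0865] pad [ 0.6341 -0.028   0.064 ]
tool yaw 14.369030360259533
grip-spot in head 0.020830227863794775 0.09784554072806452 pad 0.04398203583397839 -0.0019165251727396668
tool shift to grip z.083 [-33.2281  44.3973 274.9435] [[-0.9687 -0.2482 -0.0014]
 [-0.2482  0.9687  0.0006]
 [ 0.0012  0.001  -1.    ]]
```

{"op": "move_arm", "data": {"series": "-33 44 30 0 0 -0.8;-33 44 70 0 0 -0.8;-33 44 110 0 0 -0.8;-33 44 150 0 0 -0.8;-33 44 190 0 0 -0.8;-33 44 230 0 0 -0.8;-33 44 260 0 0 -0.8;-33 44 267 0 0 -0.8"}}

```text
time: 3.15
position: [0.5819, 0.0624, 0.0857]
tool_rot: [-0.132, 0.991, 0.001, -0.006]
ft_force: [-0.5, -0.1, -0.2]
grip_width: 0.0873
grip_force: 0.0
```

{"op": "move_arm", "data": {"series": "0 0 0 0 0 0;0 0 0 0 0 0;0 0 0 0 0 0;0 0 0 0 0 0;0 0 0 0 0 0;0 0 0 0 0 0", "jaw": 0, "newtons": 20}}

```text
time: 3.65
position: [0.5879, 0.0603, 0.093]
tool_rot: [-0.131, 0.991, -0.0, 0.002]
ft_force: [0.8, -0.2, -0.2]
grip_width: 0.055
grip_force: 0.0
```

{"op": "move_arm", "data": {"series": "-2 0 2 0 0 0;-2 0 2 0 0 0;-2 0 2 0 0 0;-2 0 2 0 0 0;-2 0 2 0 0 0;-2 0 2 0 0 0;-2 0 2 0 0 0;-2 0 2 0 0 0"}}

```text
time: 4.32
position: [0.5889, 0.0607, 0.0892]
tool_rot: [-0.131, 0.991, -0.0, -0.0]
ft_force: [0.4, -0.6, -0.3]
grip_width: 0.0176
grip_force: 20.0
```

{"op": "move_arm", "data": {"series": "0 8 0 0 0 0;0 16 0 0 0 0;0 24 0 0 0 0;0 30 0 0 0 0;0 32 0 0 0 0;0 34 0 0 0 0;0 34 0 0 0 0;0 34 0 0 0 0"}}

```text
time: 4.98
position: [0.5805, 0.0922, 0.0892]
tool_rot: [-0.132, 0.991, -0.002, 0.0]
ft_force: [1.0, -9.5, -1.6]
grip_width: 0.018
grip_force: 20.0
```

{"op": "move_arm", "data": {"series": "0 3 0 0 0 0;0 3 0 0 0 0;0 3 0 0 0 0;0 3 0 0 0 0"}}

```text
time: 5.32
position: [0.5805, 0.0925, 0.0892]
tool_rot: [-0.133, 0.991, -0.004, 0.0]
ft_force: [1.5, -18.1, -3.3]
grip_width: 0.018
grip_force: 20.0
```

{"op": "move_arm", "data": {"series": "0 -3 0 0 0 0;0 -3 0 0 0 0;0 -3 0 0 0 0;0 -3 0 0 0 0;0 -3 -30 0 0 0;0 -3 -70 0 0 0;0 -3 -110 0 0 0;0 -3 -150 0 0 0", "jaw": 0.8}}

```text
time: 5.98
position: [0.5793, 0.0949, 0.2407]
tool_rot: [-0.132, 0.991, 0.0, -0.001]
ft_force: [1.0, -0.2, 0.1]
grip_width: 0.0629
grip_force: 0.0
```

```bash
python3 -c "
from h import *
print(tool([.565,-.215,.34]),robot.get_obs()['q'])"
```

```text
[  94.87726884 -295.27341564  -99.55277791] [-2.82591800e-02  4.81074831e-01  1.53381797e+00  8.46073261e-04
  1.12815614e+00 -1.86383458e+00]
```

{"op": "move_arm", "data": {"series": "90 -290 -85 0 0 0;90 -290 -85 0 0 0;90 -290 -85 0 0 0;90 -290 -85 0 0 0;90 -290 -85 0 0 0;90 -290 -85 0 0 0;90 -290 -85 0 0 0;90 -290 -85 0 0 0"}}

```text
time: 6.65
position: [0.569, -0.2131, 0.3259]
tool_rot: [-0.131, 0.991, -0.001, 0.001]
ft_force: [0.6, 0.4, -0.0]
grip_width: 0.0695
grip_force: 0.0
```

```bash
cat > e.py <<'E'
from h import *
np.set_printoptions(precision=4,suppress=True)
c=robot.camera('wrist'); save(c,'w2.png')
for t in 'gauge stand lock_grip spot'.split():
    for d in robot.tip_of(c,t)[:4]: print(t,round(d['p'],2),np.array(d['xyz']),px(c,d['xyz'])[0].round())
o=robot.get_obs();print(o['position'],o['q'])
E
python3 e.py
```

```text
gauge 0.97 [ 0.5598 -0.3249  0.0447] [192. 142.]
gauge 0.67 [ 0.5958 -0.2254  0.0603] [264. 193.]
gauge 0.67 [ 0.5053 -0.1833  0.0435] [317. 128.]
stand 0.9 [ 0.679  -0.3827 -0.0006] [144. 211.]
stand 0.74 [ 0.601  -0.2275  0.0053] [263. 188.]
spot 0.65 [ 0.596  -0.0396  0.0623] [408. 232.]
[ 0.5684 -0.2081  0.3238] [-0.5359  0.4234  1.3848  0.0011  1.3353 -2.3711]
```

View pics/w2.png

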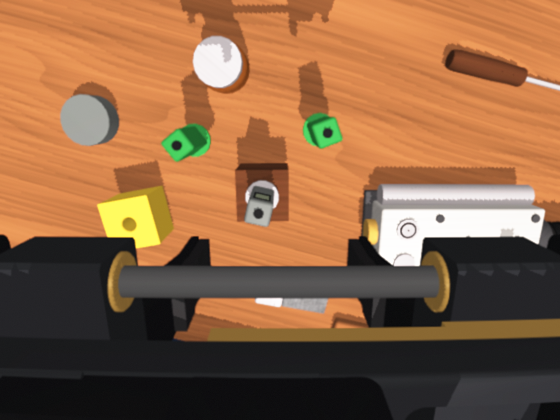

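The wrist view shows the grey gauge top near (259,213), in the dark wooden stand at (262,192). The green gauges at (185,143) and (324,130) are clear of it. I'll zoom in on the body for yaw and centre.

```bash
cat > f.py <<'E'
from h import *
c=robot.camera('wrist'); cv2.imwrite('pics/z2.png',cv2.resize(c['img'][160:240,225:305],(640,640),interpolation=3)[20:620,:,::-1])
E
python3 f.py
```

```text
(no output)
```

View pics/z2.png

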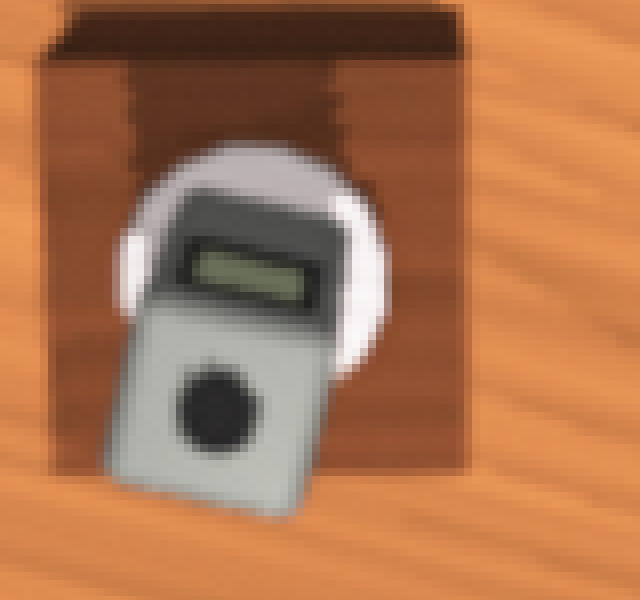

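```bash
cat > g.py <<'E'
from h import *
np.set_printoptions(precision=4,suppress=True)
c=robot.camera('wrist'); f=lambda x,y:[225+x/8,160+(y+20)/8]
P=ray(c,[f(148,295),f(335,335),f(297,517),f(108,475),f(217,408)],.136); print(P)
for a,b in((0,1),(3,2),(0,3),(1,2)):
    d=P[b]-P[a]; print(np.linalg.norm(d),np.degrees(np.arctan2(d[1],d[0])))
S=ray(c,[f(48,475),f(470,472),f(462,55),f(38,58)],.06);print('stand',S.mean(0))
K=ray(c,[f(252,265)],.066);print('collar',K)
o=robot.get_obs();m=R.from_quat(o['tool_rot']).as_matrix();print('tool y ang',np.degrees(np.arctan2(m[1,1],m[0,1])))
g=P[:4].mean(0);print(tool([g[0],g[1],.115]),o['position'])
E
python3 g.py
```

```text
[[ 0.5876 -0.2377  0.136 ]
 [ 0.5865 -0.2143  0.136 ]
 [ 0.6105 -0.2129  0.136 ]
 [ 0.6114 -0.237   0.136 ]
 [ 0.5994 -0.226   0.136 ]]
0.023417535675196378 92.75243320826037
0.024128021604470692 92.07714879505257
0.02373929051646115 1.6343532292543586
0.024020390891509053 3.3382411087357133
stand [ 0.5993 -0.2259  0.06  ]
collar [[ 0.5974 -0.2264  0.066 ]]
tool y ang 105.2126138425374
[-24.9382 -25.6755 208.6371] [ 0.5685 -0.2075  0.3237]
```

{"op": "move_arm", "data": {"series": "-25 -26 20 0 0 6;-25 -26 50 0 0 12.7;-25 -26 85 0 0 12.7;-25 -26 120 0 0 12.7;-25 -26 160 0 0 12.7;-25 -26 195 0 0 12.7;-25 -26 206 0 0 12.7;-25 -26 206 0 0 12.7"}}

```text
time: 7.67
position: [0.5975, -0.2254, 0.1146]
tool_rot: [-0.022, 1.0, 0.002, -0.004]
ft_force: [0.2, -0.1, 0.4]
grip_width: 0.0696
grip_force: 0.0
```

{"op": "move_arm", "data": {"series": "0 0 0 0 0 0;0 0 0 0 0 0;0 0 0 0 0 0;0 0 0 0 0 0;0 0 0 0 0 0;0 0 0 0 0 0;0 0 0 0 0 0;0 0 0 0 0 0", "jaw": 0, "newtons": 25}}

```text
time: 8.33
position: [0.5996, -0.2281, 0.1187]
tool_rot: [-0.021, 1.0, 0.0, 0.0]
ft_force: [0.2, 0.4, 1.4]
grip_width: 0.026
grip_force: 25.0
```

{"op": "move_arm", "data": {"series": "0 0 -15 0 0 0;0 0 -40 0 0 0;0 0 -70 0 0 0;0 0 -100 0 0 0;0 0 -115 0 0 0;0 0 -115 0 0 0;0 0 -115 0 0 0;0 0 -115 0 0 0"}}

```text
time: 9.0
position: [0.5984, -0.2276, 0.2314]
tool_rot: [-0.021, 1.0, 0.001, -0.002]
ft_force: [-0.6, -0.2, -1.4]
grip_width: 0.0255
grip_force: 25.0
```

```bash
python3 -c "
from h import *
o=robot.get_obs();print(tool([.594,-.0395,.22]),o['position'],o['ft_force'],o['q'])"
```

```text
[ -3.45603911 188.11231151  11.79277884] [ 0.59842046 -0.22761563  0.23141157] [-0.55955025 -0.15486285 -1.41401287] [-5.37707610e-01  5.63805252e-01  1.40287011e+00 -1.36810481e-05
  1.17874487e+00 -2.15016291e+00]
```

{"op": "move_arm", "data": {"series": "-3 35 0 0 0 0;-3 75 5 0 0 0;-3 115 15 0 0 0;-3 150 25 0 0 0;-3 175 35 0 0 0;-3 188 41 0 0 0;-3 188 41 0 0 0;-3 188 41 0 0 0"}}

```text
time: 9.67
position: [0.5943, -0.0404, 0.1909]
tool_rot: [-0.022, 1.0, -0.0, -0.001]
ft_force: [-0.3, -0.2, -1.0]
grip_width: 0.0257
grip_force: 25.0
```

```bash
cat > k.py <<'E'
from h import *
np.set_printoptions(precision=4,suppress=True)
o=robot.get_obs();p=o['position'];print(p,o['tool_rot'],o['ft_force'])
T=R.from_quat(o['tool_rot']).apply([0,0,.1027])+p;print('pred tip',T)
im=[]
for n in('scene','side'):
    c=robot.camera(n)
    for t in('gauge_tip','gauge','spot','lock_grip'):
        for d in robot.tip_of(c,t)[:4]: print(n,t,round(d['p'],2),np.array(d['xyz']))
    q=px(c,[[.594,-.0395,.08]])[0].astype(int); x,y=q[0]-25,q[1]-35
    im.append(cv2.resize(c['img'][y:y+75,x:x+50],(400,600),interpolation=3)); print(n,x,y,px(c,[T,[.594,-.0395,.064]]))
    c=None
cv2.imwrite('pics/k1.png',np.hstack(im)[:,:,::-1])
E
python3 k.py
```

```text
[ 0.5943 -0.0404  0.1909] [-0.0216  0.9998 -0.0002 -0.0013] [-0.2855 -0.1971 -1.0367]
pred tip [ 0.594  -0.0404  0.0882]
scene gauge 0.97 [ 0.5568 -0.3243  0.0403]
scene gauge 0.74 [ 0.5923 -0.0439  0.1328]
scene gauge 0.72 [ 0.502  -0.1788  0.045 ]
scene spot 0.74 [ 0.5953 -0.0486  0.0664]
scene lock_grip 0.42 [0.5811 0.0896 0.0906]
scene 272 179 [[297.6752 212.5724]
 [297.5617 219.8289]]
side gauge 0.74 [ 0.5933 -0.0454  0.1329]
side gauge 0.74 [ 0.557  -0.3234  0.0442]
side gauge 0.65 [ 0.5103 -0.179   0.0395]
side spot 0.77 [ 0.5962 -0.0398  0.062 ]
side lock_grip 0.49 [0.5816 0.0902 0.0896]
side 272 164 [[297.6811 197.7187]
 [297.334  203.5268]]
```

View pics/k1.png

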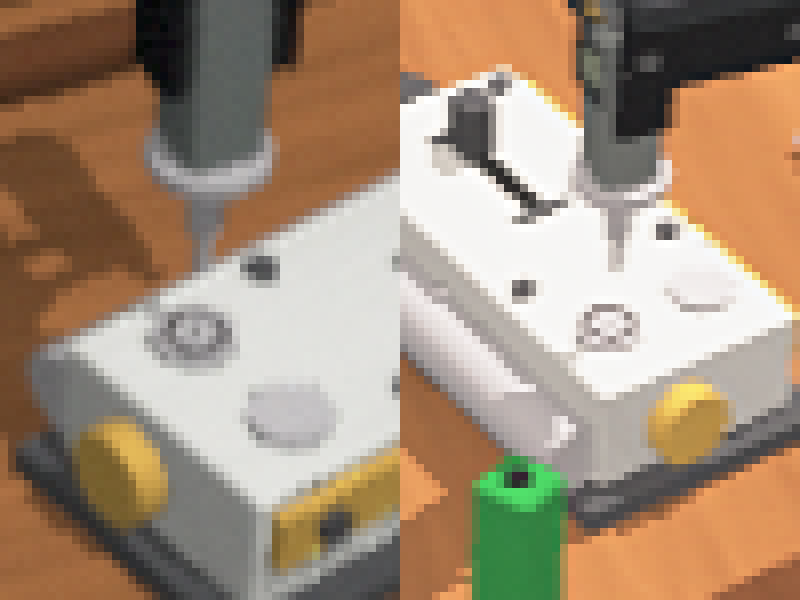

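The left (scene) crop shows the tip at (204,270) above the ring at (193,333). The right (side) crop shows the tip at (615,270) above the ring at (608,327). The lock grip is at the tube end. I'll triangulate the offset.

```bash
cat > l.py <<'E'
from h import *
np.set_printoptions(precision=4,suppress=True)
for n,r,t in(('scene',[296.1,220.6],[297.5,212.75]),('side',[298.,204.9],[298.9,197.75])):
    c=robot.camera(n); print(n,ray(c,[r],.064),ray(c,[t],.088))
E
python3 l.py
```

```text
scene [[ 0.5954 -0.0442  0.064 ]] [[ 0.5943 -0.041   0.088 ]]
side [[ 0.5936 -0.0467  0.064 ]] [[ 0.5977 -0.0415  0.088 ]]
```

{"op": "move_arm", "data": {"series": "0 -2.5 8 0 0 0;0 -2.5 14 0 0 0;0 -2.5 18 0 0 0;0 -2.5 20 0 0 0;0 -2.5 22 0 0 0;0 -2.5 24 0 0 0;0 -2.5 26 0 0 0;0 -2.5 26 0 0 0"}}

```text
time: 10.93
position: [0.595, -0.0428, 0.1661]
tool_rot: [-0.021, 1.0, 0.0, 0.0]
ft_force: [-0.3, 0.7, -1.5]
grip_width: 0.026
grip_force: 25.0
```

{"op": "move_arm", "data": {"series": "0 0 1 0 0 0;0 0 2 0 0 0;0 0 2 0 0 0;0 0 2 0 0 0;0 0 2 0 0 0;0 0 2 0 0 0"}}

```text
time: 11.43
position: [0.595, -0.0428, 0.1645]
tool_rot: [-0.021, 1.0, -0.0, 0.0]
ft_force: [-0.5, 0.4, 0.1]
grip_width: 0.0258
grip_force: 25.0
```

{"op": "move_arm", "data": {"series": "0 0 1 0 0 0;0 0 2 0 0 0;0 0 3 0 0 0;0 0 4 0 0 0;0 0 4 0 0 0;0 0 4 0 0 0;0 0 4 0 0 0;0 0 4 0 0 0"}}

```text
time: 12.1
position: [0.595, -0.0428, 0.1604]
tool_rot: [-0.021, 1.0, -0.0, 0.0]
ft_force: [0.8, -0.2, 1.4]
grip_width: 0.0259
grip_force: 25.0
```

```bash
sed -i 's/k1.png/k2.png/' k.py; python3 k.py; python3 -c "
from h import *
for i in range(6): robot.camera('wrist'); o=robot.get_obs(); print(o['ft_force'],o['position'])"
```

```text
[ 0.595  -0.0428  0.1604] [-0.0209  0.9998 -0.      0.0002] [ 0.843  -0.1911  1.4146]
pred tip [ 0.595  -0.0428  0.0577]
scene gauge 0.91 [ 0.5588 -0.3253  0.0389]
scene gauge 0.65 [ 0.5058 -0.1785  0.0426]
scene gauge 0.54 [ 0.5904 -0.0465  0.105 ]
scene spot 0.7 [ 0.5912 -0.0493  0.0637]
scene lock_grip 0.55 [0.5812 0.0902 0.0883]
scene 272 179 [[296.4308 222.2625]
 [297.5617 219.8289]]
side gauge 0.75 [ 0.5091 -0.1793  0.0432]
side gauge 0.7 [ 0.5556 -0.324   0.044 ]
side spot 0.95 [ 0.5977 -0.043   0.0622]
side spot 0.44 [ 0.5968  0.0374 -0.0028]
side lock_grip 0.63 [0.5809 0.0943 0.0853]
side 272 164 [[297.9388 205.6111]
 [297.334  203.5268]]
[0.50936829 0.42139542 1.1546923 ] [ 0.59494971 -0.04282563  0.16032835]
[0.44836075 0.08992798 1.47161834] [ 0.59496101 -0.04284361  0.16033431]
[-0.05793359  0.17560947  0.59570579] [ 0.59497958 -0.04283069  0.16033898]
[0.4877348  0.34734132 1.74582987] [ 0.59497942 -0.04284717  0.16033285]
[ 0.89095753 -0.39628332  1.1077585 ] [ 0.59496904 -0.04283245  0.16033143]
[ 0.0719088  -0.2647106   0.53524243] [ 0.5949578  -0.04281636  0.16031538]
```

View pics/k2.png

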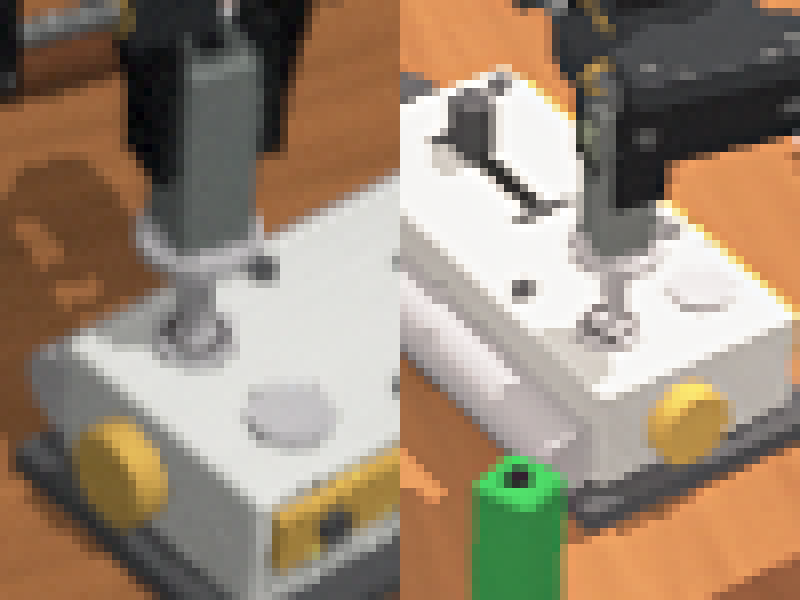

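The plunger stands inside the ring in both views. The force is about 2.4 N and the plunger is about 6 mm in. Handing in.

```bash
python3 -c "
from rig import robot
print(robot.hand_in())"
```

```text
the job is handed in; nothing more can be done
None
```

The job is handed in, but no verdict came back: the lock is at its end stop, and the gauge is held upright in the ring with its plunger about 6 mm in (about 2.4 N, estimated from the wrist force).

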